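# Check the feeder gate with a gap gauge

## Task

On the packing bench, clear the green leaflet-feeder gate: take the yellow-handled blanking blade out of it and slide it edgewise into the empty middle slot of the wooden rack, fully home. Then take the red-handled gauge from the rack, slide its blade straight down midway along the gate's two sprung plates until it drags snugly and the black line across the blade is level with the plate tops. Finish while still gripping the red gauge upright at that depth, and leave the blue gauge and everything else on the bench alone.

Things in the scene. Friction and masses are not known exactly. Their poses are not given: they have to be found in the camera images.
- rack: wooden gauge rack, fixed to the bench, a block 200 x 56 x 70 mm (x, y, z); origin at the centre of its underside, z up. Three through slots open at the top, in a row along its x at -64, 0 and +64 mm, each 36 mm (x) by 8 mm (y) with 2 mm chamfers. At the start the red and the blue gauge stand in the two outer slots (either way round), the middle slot is empty.
- free_slot (a point): centre of the mouth of the rack's empty middle slot, on the rack's top face 70 mm above the bench; axes as the rack: x along the slot's 36 mm length, y across its 8 mm width, z up. A blade is fully home when its shoulder rests on the rack's top, at this height.
- gate: green feeder gate, fixed to the bench, base 130 x 140 x 20 mm (x, y, z), with green uprights 72 mm high at y = +-40 to 52 mm; origin at the centre of its underside, z up. Two aluminium plates are pushed by springs towards its mid-plane y = 0.
- gate_mouth (a point): midpoint of the gap between the sprung plates at rest, level with their tops, 90 mm above the bench; x along the gap (plates 60 mm long), y across, z up. Gap 10 mm wide to 20 mm depth, narrows evenly to 1 mm at 32 mm, stays 1 mm to 56 mm, open below. A 4 mm blade pushes the plates apart there and drags with about 5 to 10 N.
- jaw_l: sprung aluminium plate on the gate's +y side, 14 mm thick overall, outer back 14 mm from the gap's mid-plane; origin at the gate's origin when at rest. Slides along the gate's +y by up to 8 mm against a spring: 4 N to start moving, plus 0.8 N per mm. Both plates also float together, lightly centred, by up to 4 mm either way along the gate's y, so they find the blade.
- jaw_r: the same sprung plate on the gate's -y side, sliding along the gate's -y.
- blank: blanking blade with a yellow handle, its blade 18 mm long. Starts loose in the gate's gap, shoulder on the plate tops. Origin: shoulder centre (underside of flange), z up. Above: flange 40x24x5 mm (x,y,z), then handle 36x16x51 mm to 56 mm up; pinch it across y. Below: flat steel blade 30 mm wide (x), 4 thick (y), last 5 mm 26x2. About 0.12 kg.
- red_gauge: red-handled gap gauge, blade 60 mm long, black line across it 12 mm below the shoulder (48 above the tip). Starts in an outer rack slot, shoulder on the rack's top. Origin: shoulder centre (underside of flange), z up. Above: flange 40x24x5 mm (x,y,z), then handle 36x16x51 mm to 56 mm up; pinch it across y. Below: flat steel blade 30 mm wide (x), 4 thick (y), last 5 mm 26x2. About 0.12 kg.
- red_gauge_tip (a point): bottom end of the red gauge's blade, 60 mm below its shoulder; axes as the red gauge.
- red_gauge_grip (a point): middle of the red gauge's handle, 31 mm above its shoulder; axes as the red gauge.
- blue_gauge: the same gauge with a blue handle, standing in the other outer slot of the rack; not to be moved.
- box_a: yellow box 100 x 70 x 40 mm; a bystander on the bench, not to be moved; origin at the centre of its underside
- box_b: white paper box 90 x 60 x 35 mm; a bystander on the bench, not to be moved; origin at the centre of its underside
- tape: clear tape roll, 96 mm outside diameter, 45 mm high, lying flat; a bystander on the bench, not to be moved; origin at the centre of its underside
- jar: small jar with a red cap, 60 mm diameter, 85 mm high; a bystander on the bench, not to be moved; origin at the centre of its underside
- cup: white mug, 80 mm diameter, 90 mm high; a bystander on the bench, not to be moved; origin at the centre of its underside
- driver: screwdriver lying flat; a bystander on the bench, not to be moved; origin at the centre of its underside

How it is judged:
By the outcome, as a careful person would: the job done as asked, in the order asked, and still so for the second after the job is handed in, while the arm keeps its last pose, push and grip.
It also fails if it takes over 64 s, if anything falls off the work surface, if the arm or the gripper's body presses on something with over 40 N, if the wrist force passes 120 N, or if a joint passes its speed limit or range.

## Robot

A 6-joint arm with a two-finger parallel gripper is mounted at the origin on the work surface. World frame = base frame: x ahead of the robot, y to its left, z up, the work surface at z = 0. Lengths are in mm, angles in rad, forces in N, time in s.
With the tool pointing down it reaches from about 350 to 975 mm from the base axis. Payload 7.1 kg.
Tool frame: the origin (TCP) lies at the very end of the fingers, on their centre line; the grasp point (between the pads) lies ctrl.hold_point_z behind it (ctrl.hold_point_z is the distance from the TCP to the grasp point, in mm); z points along the fingers, y is the line along which they close (so a half turn about z gives the same grasp; the last joint's range is limited). The gripper opens to 88 mm and grips with 3 to 60 N. Pads are 20 mm wide; open, the fingers measure 115 mm over their backs; the gripper's body (75 mm by 178 mm) begins 61 mm behind the grasp point.
Start: joints at [-1.345, 0.423, 1.63, -0, 1.089, -0.019], TCP at [151.496, -606.345, 222.675] pointing down, gripper open.
Joint ranges: [-3, 3], [-0.9, 2.11], [0.09, 2.58], [-1.31, 4.45], [0.11, 2.69], [-2.54, 2.54]. Speed limits (rad/s): [2.39, 2.39, 3.01, 3.14, 3.14, 3.14].

## Interface

Orientations are given as a rotation vector (axis times angle).
In Python, from workcell import ctrl gives the robot as it stands. The module is installed in compiled form; this text tells all that it offers.
- The arm moves only by the shell command python3 -m creep 'ROWS'. ROWS is JSON, a list of rows, each an object with "translation": the shift along the tool's x, y, z in mm, a list of three; "angular": the turn, a rotation vector about the tool's x, y, z in rad, a list of three; "jaw": the opening, from 0 (shut) to 1 (fully open). A call has exactly 8 rows; each row is the pose to reach, as a shift and turn from the pose commanded when the call began, along the tool's axes at that moment; what a row does not reach only later rows make up. A row lasts 1/8 s, in which the tool goes at most 62.5 mm and 10.7 degrees, less where a joint would pass 70% of its speed; a pose out of reach is approached as far as the arm can. A call with a gripper value outside its range is refused whole. The fingers move at their own pace and stop on an object; the grip force is fixed at half the most. Time passes only in rows, so rows that repeat a pose let the fingers close, or fill a call up. It gives the time, the measured TCP pose, the force, the opening and the grip force at its end, in the units of the state.
- ctrl.get_obs(): the state, without advancing time (a new reading comes with each control period).
- ctrl.get_image(name): name is "side" or "top"; returns the picture (400x640x3 uint8, red, green, blue); there is no depth.
- ctrl.camera_info(name): a dict with "camera_matrix" (3x3 intrinsics, pixels), "distortion" ([k1, k2, p1, p2, k3] as OpenCV has them; the pictures are not rectified), "world_from_camera" (4x4, takes a point from camera to world coordinates). Camera axes: x right, y up, looking along -z (the intrinsics and any distortion apply to the point x, -y, -z); pixel columns grow to the right and rows downward; lengths in mm; the calibration is good to about 2 mm. A picture is of the moment at which its call begins. camera_info takes no time and is no camera call.
- ctrl.close_job(): hands the job in; it is judged then, once.
Trained networks look in the newest picture that a camera, given by its name, has taken for a name from the list of things; names that differ only in an ending like _2 or _b are one class to them, and where a whole thing is asked for, a point or a joint stands for the part that bears it (a point fixed in the world has none). Each returns a list of dicts, best first, with "score" (0 to 1); they miss things now and then, are a little off and sometimes report something else, mostly with a low value. They report only what shows in the picture. A call takes as long as a camera call.
- ctrl.look_for(camera, label): "rect" ([left, top, right, bottom] in pixels, round what is visible of it).
The state is a dict: "t": time; "qpos": joint angles; "qvel": joint speeds; "joint_torque": joint torques, N m; "ee_pos": TCP position; "orientation": TCP orientation; "ft_force": force on the tool from outside, world axes, zero at the start; "moment": the same for the moment, N m; "width": finger opening in mm; "grasp_force": force on a finger pad.
Only numpy, scipy, OpenCV 4.12 (cv2) and the standard library are available. Lean on these libraries where they do the work, as an engineer would, in place of code of your own. Each camera call takes 0.05 s, during which the arm holds its last target. There are 200 camera calls.

## Working session

There is one attempt and no reset: what is moved stays moved. The work goes in short steps, Python scripts to look and compute and a shell command to move; the robot and the scene stay as the last step left them, time stands still between calls to the robot, and variables do not carry over. Pictures are saved under pics/ and viewed, at most 10 in all, crops included, and the job is handed in when it is done.

```bash
mkdir -p pics; python3 - <<'E'
from workcell import ctrl
import cv2,numpy as np
np.set_printoptions(suppress=True,precision=3)
for n in("side","top"):
    im=ctrl.get_image(n); cv2.imwrite(f"pics/{n}0.png",im[...,::-1])
    c=ctrl.camera_info(n); print(n,np.array(c["camera_matrix"]),c["distortion"],np.array(c["world_from_camera"]))
    for l in("rack","gate","blank","red_gauge","blue_gauge"):
        r=ctrl.look_for(n,l); print(l,[(np.round(x["rect"],1),round(x["score"],2)) for x in r[:2]])
print(ctrl.hold_point_z,ctrl.get_obs())
E
```

```text
side [[483.656   0.    315.892]
 [  0.    483.656 202.216]
 [  0.      0.      1.   ]] [0.045 0.    0.    0.    0.   ] [[ -0.994   0.082  -0.067 426.852]
 [ -0.106  -0.703   0.703 793.28 ]
 [  0.01    0.706   0.708 908.864]
 [  0.      0.      0.      1.   ]]
rack [(array([237.8, 246.9, 334. , 309.4]), 0.71)]
gate [(array([280.3, 147.6, 345.5, 199.5]), 0.71)]
blank [(array([306.1, 135.3, 323.2, 159.9]), 0.85), (array([299.9, 252.6, 321.8, 284.5]), 0.25)]
red_gauge [(array([249.9, 232.1, 270.5, 259.9]), 0.76)]
blue_gauge [(array([306.6, 255.8, 324.1, 282.3]), 0.7), (array([302.1, 103.2, 323.6, 135.1]), 0.38)]
top [[448.541   0.    321.84 ]
 [  0.    448.541 194.704]
 [  0.      0.      1.   ]] [-0.124  0.     0.     0.     0.   ] [[  -0.021    0.987   -0.159  324.417]
 [  -1.      -0.021    0.004  -12.661]
 [   0.       0.159    0.987 1277.741]
 [   0.       0.       0.       1.   ]]
rack [(array([235.3, 150.3, 281.5, 227.7]), 0.57)]
gate [(array([355.1, 166.1, 415.8, 219.5]), 0.62), (array([258.3, 153.3, 272.6, 172.1]), 0.48)]
blank [(array([382.4, 179.2, 399.1, 196.3]), 0.56)]
red_gauge [(array([259.1, 153.1, 269.4, 171.4]), 0.65), (array([455.7, 223. , 479.6, 288. ]), 0.51)]
blue_gauge [(array([239.5, 200.3, 259.6, 211.8]), 0.59)]
18.700000000000003 {'t': 0.6, 'qpos': array([-1.345,  0.423,  1.63 ,  0.   ,  1.089, -0.019]), 'qvel': array([-0.   , -0.   ,  0.001, -0.   ,  0.001,  0.001]), 'joint_torque': array([  0.001, -54.43 , -27.393,   0.065,   0.017,  -0.   ]), 'ee_pos': array([ 151.491, -606.327,  222.681]), 'orientation': array([-3.118, -0.384, -0.   ]), 'ft_force': array([ 0.509, -0.488,  0.51 ]), 'moment': array([0.014, 0.003, 0.034]), 'grasp_force': 0.0, 'width': 87.71502654584567}
```

View pics/top0.png

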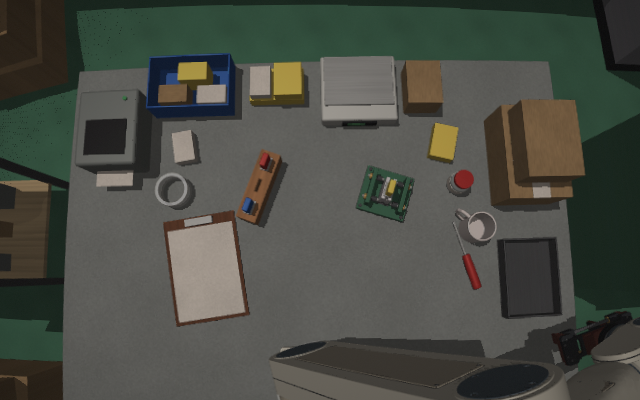

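View pics/side0.png

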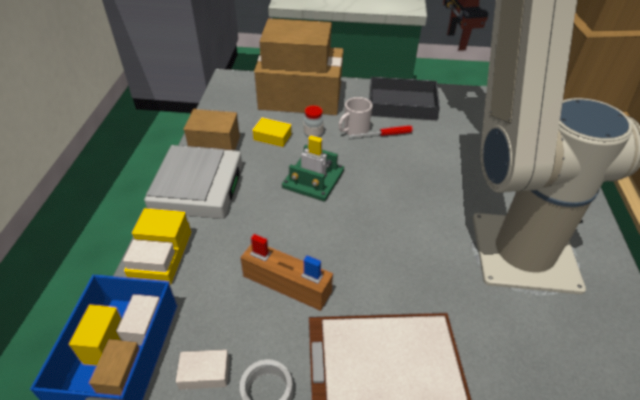

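View crops.

```bash
python3 - <<'E'
import cv2,numpy as np
t=cv2.imread("pics/top0.png");s=cv2.imread("pics/side0.png")
f=lambda im,x0,y0,w,h,k:cv2.resize(im[y0:y0+h,x0:x0+w],None,fx=k,fy=k,interpolation=cv2.INTER_CUBIC)
a=np.hstack([f(t,228,142,66,96,6),f(t,350,154,66,96,6)])
cv2.imwrite("pics/ct.png",a)
b=np.hstack([f(s,234,225,104,90,4),f(s,274,125,80,90,4)]);cv2.imwrite("pics/cs.png",b);print(a.shape,b.shape)
E
```

```text
(576, 792, 3) (360, 736, 3)
```

View pics/ct.png

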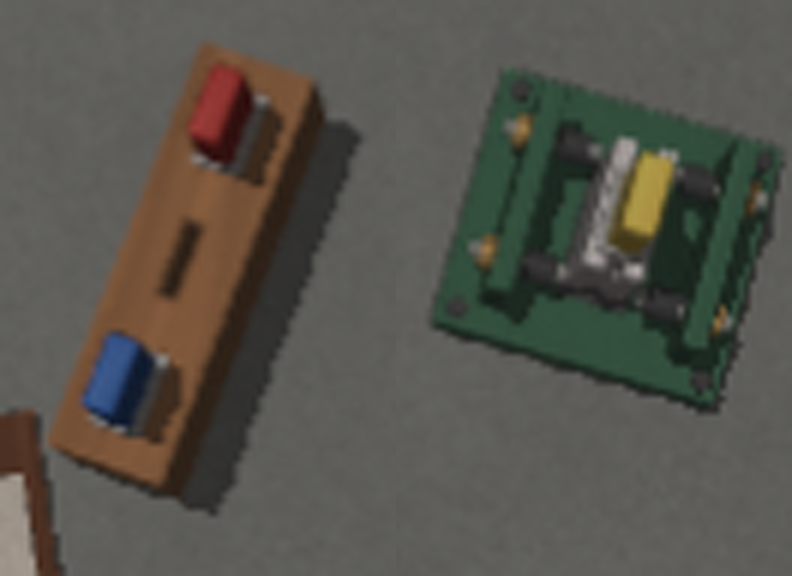

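View pics/cs.png

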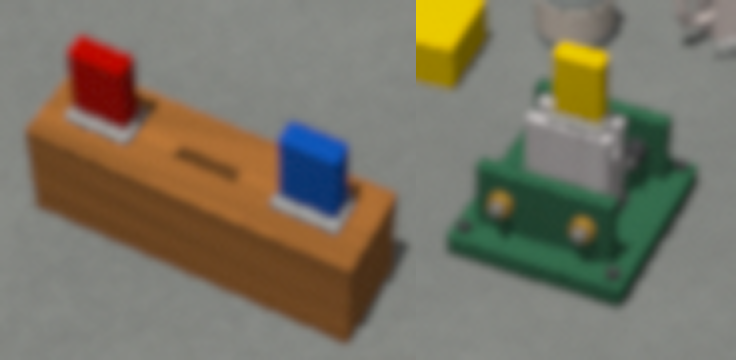

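```bash
cat > h.py <<'E'
from workcell import ctrl
import cv2,numpy as np
from scipy.optimize import minimize,least_squares
np.set_printoptions(suppress=True,precision=3)
def proj(n,P):
    c=ctrl.camera_info(n);T=np.linalg.inv(np.array(c["world_from_camera"],float))
    P=np.atleast_2d(P)@T[:3,:3].T+T[:3,3]
    return cv2.projectPoints((P*[1,-1,-1]).reshape(-1,1,3),np.zeros(3),np.zeros(3),np.array(c["camera_matrix"]),np.array(c["distortion"],float))[0][:,0]
def W(p,L):
    c,s=np.cos(p[2]),np.sin(p[2]);L=np.atleast_2d(L).astype(float)
    return np.c_[p[0]+c*L[:,0]-s*L[:,1],p[1]+s*L[:,0]+c*L[:,1],L[:,2]]
def box(cx,cy,sx,sy,z0,z1):
    return [[cx+a*sx/2,cy+b*sy/2,z] for a in(-1,1) for b in(-1,1) for z in(z0,z1)]
def sil(n,p,boxes,K=8):
    m=np.zeros((400,640),np.float32);ims=[]
    uv=[proj(n,W(p,b)) for b in boxes];al=np.vstack(uv);o=np.floor(al.min(0)).astype(int)-3;e=np.ceil(al.max(0)).astype(int)+4
    w=np.zeros(((e-o)[1]*K,(e-o)[0]*K),np.uint8)
    for q in uv: cv2.fillConvexPoly(w,cv2.convexHull((((q-o+.5)*K-.5)*16).round().astype(np.int32)),255,shift=4)
    m[o[1]:e[1],o[0]:e[0]]=cv2.resize(w,tuple(e-o),interpolation=cv2.INTER_AREA)/255.
    return m
def masks(im):
    h=cv2.cvtColor(im,cv2.COLOR_BGR2HSV).astype(int);H,S,V=h[...,0],h[...,1],h[...,2];s=(S>110)&(V>45)
    return dict(red=s&((H<5)|(H>174)),blue=s&(H>100)&(H<130),yellow=s&(H>22)&(H<34),orange=s&(H>=5)&(H<20),green=(S>60)&(H>60)&(H<95))
def fit(ms,boxes,p0,cams=("top","side")):
    f=lambda d:sum(((sil(n,np.array(p0)+d*[1,1,.01],boxes)-ms[n])**2).sum() for n in cams)
    r=min((minimize(f,d0,method="Nelder-Mead",options=dict(initial_simplex=np.array(d0)+np.array([[0,0,0],[6,0,0],[0,6,0],[0,0,4]]),xatol=.05,fatol=.05)) for d0 in([0,0,0],[4,-4,2])),key=lambda r:r.fun)
    return np.array(p0)+r.x*[1,1,.01],r.fun
E
cat > a.py <<'E'
from h import *
im={n:cv2.imread(f"pics/{n}0.png") for n in("top","side")}
M={n:masks(im[n]) for n in im}
# rack
A={"top":np.array([(205,45),(316,83),(165,488),(50,440)])/6+[228,142]-.4,
   "side":np.array([(28,133),(350,270),(396,197)])/4+[234,225]-.4}
L={"top":np.array([(100,28,70),(100,-28,70),(-100,-28,70),(-100,28,70)]),"side":np.array([(100,28,70),(-100,28,70),(-100,-28,70)])}
def res(p,c,A,L): return np.concatenate([(proj(n,W(p,L[n]))-A[n]).ravel() for n in c])
for c in(["top"],["side"],["top","side"]):
    r=least_squares(res,[480,150,-.37],x_scale=[1,1,.01],args=(c,A,L));print("rack",c,r.x,np.abs(r.fun).max())
pr=r.x
B={"top":np.array([(505,68),(782,148),(716,402),(432,322)])/6+[350-66,154]-.4,
   "side":np.array([(448,240),(618,303),(695,168)])/4+[274-104,125]-.4}
LB={"top":np.array([(65,70,20),(65,-70,20),(-65,-70,20),(-65,70,20)]),"side":np.array([(65,70,20),(-65,70,0),(-65,-70,20)])}
for c in(["top"],["side"],["top","side"]):
    r=least_squares(res,[480,-150,-.27],x_scale=[1,1,.01],args=(c,B,LB));print("gate",c,r.x,np.abs(r.fun).max())
pg=r.x
ms={}
for n in im:
    uv=proj(n,W(pr,[[0,0,70]]))[0];m=(M[n]["red"]|M[n]["blue"]|M[n]["orange"]).astype(np.uint8)
    m=cv2.morphologyEx(m,cv2.MORPH_CLOSE,np.ones((7,7)));lab=cv2.connectedComponents(m)[1];ms[n]=(lab==lab[int(uv[1]),int(uv[0])]).astype(np.float32)
rb=[box(0,0,200,56,0,70)]+[box(s*64,0,36,16,70,126) for s in(-1,1)]
for c in(("top",),("side",),("top","side")):print("racksil",c,fit(ms,rb,pr,c))
for name,g,z,base in(("red",(64,0),70,pr),("blue",(-64,0),70,pr),("yellow",(0,0),90,pg)):
    c0=W(base,[[*g,z+30]])[0];q={}
    for n in im:
        uv=proj(n,c0)[0];m=M[n][name].copy();yy,xx=np.mgrid[:400,:640];q[n]=(m&(np.hypot(xx-uv[0],yy-uv[1])<22)).astype(np.float32)
    for c in(("top",),("side",),("top","side")):
        p,f=fit(q,[box(0,0,36,16,z+5,z+56)],[c0[0],c0[1],base[2]],c);print(name,c,p,f,sum(v.sum() for v in q.values()),"pred",c0[:2])
E
python3 a.py
```

```text
rack ['top'] [548.991 156.426  -0.364] 0.9429336554671579
rack ['side'] [550.734 159.712  -0.369] 0.809252887789512
rack ['top', 'side'] [550.033 157.969  -0.37 ] 1.140742617795354
gate ['top'] [ 529.182 -197.825   -0.305] 0.598372255413949
gate ['side'] [ 531.463 -196.294   -0.291] 2.1053155155952936
gate ['top', 'side'] [ 530.087 -197.416   -0.303] 1.9508568856786326
racksil ('top',) (array([549.302, 159.159,  -0.369]), np.float64(1127.0362548828125))
racksil ('side',) (array([551.875, 157.842,  -0.382]), np.float64(151.07313537597656))
racksil ('top', 'side') (array([550.69 , 158.193,  -0.375]), np.float64(1297.767822265625))
red ('top',) [609.466 135.606  -0.226] 26.891950607299805 392.0 pred [609.714 134.855]
red ('side',) [612.756 133.454  -0.71 ] 54.3010368347168 392.0 pred [609.714 134.855]Traceback (most recent call last):
  File "a.py", line 29, in <module>
    p,f=fit(q,[box(0,0,36,16,z+5,z+56)],[c0[0],c0[1],base[2]],c);print(name,c,p,f,sum(v.sum() for v in q.values()),"pred",c0[:2])
        ~~~^^^^^^^^^^^^^^^^^^^^^^^^^^^^^^^^^^^^^^^^^^^^^^^^^^^^^
  File "h.py", line 26, i
[... 844 characters left out ...]
m(((sil(n,np.array(p0)+d*[1,1,.01],boxes)-ms[n])**2).sum() for n in cams)
               ~~~^^^^^^^^^^^^^^^^^^^^^^^^^^^^^^^^^^^^^^^^^^^^^^^^^^^^^^^^^^^^^^^^^^^^^^^^
  File "h.py", line 25, in <genexpr>
    f=lambda d:sum(((sil(n,np.array(p0)+d*[1,1,.01],boxes)-ms[n])**2).sum() for n in cams)
                     ~~~^^^^^^^^^^^^^^^^^^^^^^^^^^^^^^^^^^
  File "h.py", line 16, in sil
    uv=[proj(n,W(p,b)) for b in boxes];al=np.vstack(uv);o=np.floor(al.min(0)).astype(int)-3;e=np.ceil(al.max(0)).astype(int)+4
        ~~~~^^^^^^^^^^
  File "h.py", line 6, in proj
    c=ctrl.camera_info(n);T=np.linalg.inv(np.array(c["world_from_camera"],float))
ValueError: time passes only in moves, steps and waits
```

```bash
sed -i 's/^def proj/CI={n:ctrl.camera_info(n) for n in("top","side")}\ndef proj/; s/c=ctrl.camera_info(n);T/c=CI[n];T/' h.py
sed -i 's/d\*\[1,1,.01\],boxes/d*[1,1,1e-6],boxes/; s/r.x\*\[1,1,.01\]/r.x*[1,1,1e-6]/' h.py
sed -i '/^for c in(("top",),("side",),("top","side")):print("racksil"/d' a.py; timeout 200 python3 a.py | grep -v rack
```

```text
gate ['top'] [ 529.182 -197.825   -0.305] 0.598372255413949
gate ['side'] [ 531.463 -196.294   -0.291] 2.1053155155952936
gate ['top', 'side'] [ 530.087 -197.416   -0.303] 1.9508568856786326
red ('top',) [610.412 135.595  -0.37 ] 29.929595947265625 392.0 pred [609.714 134.855]
red ('side',) [611.649 133.653  -0.37 ] 78.68276977539062 392.0 pred [609.714 134.855]
red ('top', 'side') [611.019 134.26   -0.37 ] 109.6314697265625 392.0 pred [609.714 134.855]
blue ('top',) [489.444 181.094  -0.37 ] 26.308048248291016 403.0 pred [490.353 181.083]
blue ('side',) [493.037 178.285  -0.37 ] 84.98966979980469 403.0 pred [490.353 181.083]
blue ('top', 'side') [490.607 181.375  -0.37 ] 113.67630004882812 403.0 pred [490.353 181.083]
yellow ('top',) [ 527.087 -198.235   -0.303] 20.726951599121094 359.0 pred [ 530.087 -197.416]
yellow ('side',) [ 527.865 -199.426   -0.303] 27.26540756225586 359.0 pred [ 530.087 -197.416]
yellow ('top', 'side') [ 527.408 -198.335   -0.303] 48.47869873046875 359.0 pred [ 530.087 -197.416]
```

```bash
cat > g.py <<'E'
import sys,numpy as np
from workcell import ctrl
from scipy.spatial.transform import Rotation as R
np.set_printoptions(suppress=True,precision=4)
o=ctrl.get_obs();R0=R.from_rotvec(o["orientation"])
print("t",o["t"],"pos",o["ee_pos"],"yaw",np.arctan2(*R0.as_matrix()[[1,0],0]),"F",o["ft_force"],"M",o["moment"],"w",o["width"],"q",o["qpos"])
if len(sys.argv)>1:
    x,y,z,a=map(float,sys.argv[1:5]);Rt=R.from_euler("z",a)*R.from_euler("x",np.pi)
    print("shift",R0.inv().apply(np.array([x,y,z])-o["ee_pos"]),"turn",(R0.inv()*Rt).as_rotvec())
E
python3 g.py 527.4 -198.3 200 -0.303
```

```text
t 0.6 pos [ 151.4914 -606.3275  222.6808] yaw 0.24476789728341336 F [ 0.5095 -0.4881  0.5099] M [0.0138 0.0034 0.0344] w 87.71502654584567 q [-1.345   0.4231  1.6299  0.      1.0886 -0.019 ]
shift [ 463.5813 -304.7711   22.6956] turn [-0.     -0.      0.5478]
```

```bash
python3 -m creep '[{"translation":[26,-17,1],"angular":[0,0,0.03],"jaw":1},{"translation":[76,-50,4],"angular":[0,0,0.09],"jaw":1},{"translation":[128,-84,6],"angular":[0,0,0.15],"jaw":1},{"translation":[180,-118,8],"angular":[0,0,0.22],"jaw":1},{"translation":[232,-152,11],"angular":[0,0,0.29],"jaw":1},{"translation":[284,-186,14],"angular":[0,0,0.36],"jaw":1},{"translation":[336,-220,16],"angular":[0,0,0.43],"jaw":1},{"translation":[385,-253,18],"angular":[0,0,0.5],"jaw":1}]'; python3 g.py 527.4 -198.3 200 -0.303
```

```text
t: 1.6
ee_pos: [465.1, -266.0, 204.9]
orientation: [3.115, -0.403, 0.001]
ft_force: [0.3, -0.2, 0.1]
width: 87.7
grasp_force: 0.0
t 1.6 pos [ 465.1177 -265.981   204.9438] yaw -0.2573195196568759 F [ 0.3013 -0.172   0.0982] M [ 0.0111 -0.0224 -0.0779] w 87.68608691588892 q [-0.5417  0.3153  1.8426 -0.      0.9828  1.2864]
shift [ 43.0033 -81.3041   4.9596] turn [ 0.0002 -0.0009  0.0457]
```

```bash
python3 -m creep '[{"translation":[15,-30,2],"angular":[0,0,0.02],"jaw":1},{"translation":[30,-58,4],"angular":[0,0,0.035],"jaw":1},{"translation":[40,-75,5],"angular":[0,0,0.043],"jaw":1},{"translation":[43,-81,12],"angular":[0,0,0.046],"jaw":1},{"translation":[43,-81,22],"angular":[0,0,0.046],"jaw":1},{"translation":[43,-81,32],"angular":[0,0,0.046],"jaw":1},{"translation":[43,-81,40],"angular":[0,0,0.046],"jaw":1},{"translation":[43,-81,40],"angular":[0,0,0.046],"jaw":1}]'; python3 g.py 527.4 -198.3 104 -0.303
python3 - <<'E'
from workcell import ctrl
import cv2,numpy as np
t=ctrl.get_image("top")[...,::-1];s=ctrl.get_image("side")[...,::-1]
f=lambda im,x0,y0:cv2.resize(im[y0:y0+90,x0:x0+90],None,fx=4.4,fy=4.4,interpolation=cv2.INTER_CUBIC)
cv2.imwrite("pics/b1.png",np.hstack([f(t,345,140),f(s,270,90)]))
E
```

```text
t: 2.6
ee_pos: [525.0, -200.2, 163.8]
orientation: [-3.106, 0.472, 0.003]
ft_force: [-0.2, -0.1, 0.1]
width: 87.8
grasp_force: 0.0
t 2.6 pos [ 524.9657 -200.246   163.7851] yaw -0.30187232710392137 F [-0.1855 -0.0956  0.1418] M [0.0268 0.0043 0.0028] w 87.80488663643412 q [-0.3856  0.4086  1.8138 -0.      0.9209  1.4871]
shift [ 1.8483 -2.5748 59.7823] turn [-0.0001  0.0017  0.0011]
```

View pics/b1.png

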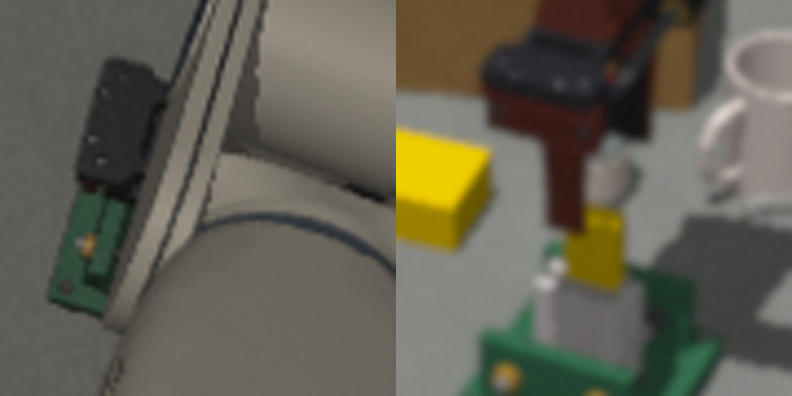

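```bash
python3 -c "
from h import *
print(proj('side',[[525-0+.298*50,-200.2+.955*50,164],[525-.298*50,-200-.955*50,164],[527.4,-198.3,146]]))"
python3 -m creep '[{"translation":[1.8,-2.6,6],"angular":[0,0.001,0.001],"jaw":1},{"translation":[1.8,-2.6,18],"angular":[0,0.001,0.001],"jaw":1},{"translation":[1.8,-2.6,32],"angular":[0,0.001,0.001],"jaw":1},{"translation":[1.8,-2.6,45],"angular":[0,0.001,0.001],"jaw":1},{"translation":[1.8,-2.6,55],"angular":[0,0.001,0.001],"jaw":1},{"translation":[1.8,-2.6,59],"angular":[0,0.001,0.001],"jaw":1},{"translation":[1.8,-2.6,59],"angular":[0,0.001,0.001],"jaw":0.5},{"translation":[1.8,-2.6,59],"angular":[0,0.001,0.001],"jaw":0.2}]'; python3 g.py 527.4 -198.3 104 -0.303
```

```text
[[307.733 142.213]
 [323.347 120.527]
 [314.67  137.127]]
t: 3.7
ee_pos: [528.6, -198.2, 106.0]
orientation: [3.105, -0.473, 0.003]
ft_force: [0.4, 0.7, -0.6]
width: 71.2
grasp_force: 0.0
t 3.7 pos [ 528.5515 -198.2342  106.0459] yaw -0.30223218958444914 F [ 0.4393  0.733  -0.5828] M [0.0556 0.0177 0.0706] w 71.24266941398277 q [-0.38    0.4961  1.8405  0.0001  0.8033  1.493 ]
shift [-1.0833  0.4055  2.044 ] turn [ 0.     -0.0017  0.0008]
```

```bash
python3 -m creep '[{"translation":[-1,0.4,1],"angular":[0,-0.001,0],"jaw":0},{"translation":[-1,0.4,1],"angular":[0,-0.001,0],"jaw":0},{"translation":[-1,0.4,1],"angular":[0,-0.001,0],"jaw":0},{"translation":[-1,0.4,1],"angular":[0,-0.001,0],"jaw":0},{"translation":[-1,0.4,1],"angular":[0,-0.001,0],"jaw":0},{"translation":[-1,0.4,1],"angular":[0,-0.001,0],"jaw":0},{"translation":[-1,0.4,1],"angular":[0,-0.001,0],"jaw":0},{"translation":[-1,0.4,1],"angular":[0,-0.001,0],"jaw":0}]'; python3 g.py 550 158 200 -0.371
```

```text
t: 4.7
ee_pos: [527.2, -198.2, 104.7]
orientation: [-3.106, 0.473, -0.0]
ft_force: [-0.5, -0.8, -0.5]
width: 16.0
grasp_force: 30.0
t 4.7 pos [ 527.1784 -198.1892  104.7022] yaw -0.3021915613814521 F [-0.4823 -0.7597 -0.5345] M [0.1037 0.066  0.023 ] w 16.023985280088525 q [-0.3807  0.4972  1.8428  0.      0.8015  1.4922]
shift [ -84.2157 -346.8425  -95.2953] turn [-0.     -0.      0.0688]
```

```bash
python3 -m creep '[{"translation":[0,0,-4],"angular":[0,0,0],"jaw":0},{"translation":[0,0,-16],"angular":[0,0,0],"jaw":0},{"translation":[0,0,-34],"angular":[0,0,0],"jaw":0},{"translation":[0,0,-55],"angular":[0,0,0],"jaw":0},{"translation":[-5,-15,-75],"angular":[0,0,0],"jaw":0},{"translation":[-15,-45,-80],"angular":[0,0,0.01],"jaw":0},{"translation":[-28,-90,-80],"angular":[0,0,0.02],"jaw":0},{"translation":[-40,-140,-80],"angular":[0,0,0.03],"jaw":0}]'; python3 g.py 550.3 158 185 -0.371
```

```text
t: 5.7
ee_pos: [530.5, -50.8, 186.0]
orientation: [-3.098, 0.521, -0.002]
ft_force: [1.2, 0.5, -1.5]
width: 16.1
grasp_force: 30.0
t 5.7 pos [530.5088 -50.8002 186.0381] yaw -0.33346389448159364 F [ 1.2027  0.5158 -1.4817] M [ 0.0099 -0.0422 -0.0104] w 16.14747731703423 q [-0.1179  0.3369  1.8636  0.0003  0.9399  1.7862]
shift [ -49.6444 -203.7758    1.0759] turn [-0.0005 -0.0012  0.0375]
```

```bash
python3 -m creep '[{"translation":[-10,-45,0],"angular":[0,0,0.007],"jaw":0},{"translation":[-22,-90,0],"angular":[0,0,0.015],"jaw":0},{"translation":[-33,-135,0],"angular":[0,0,0.025],"jaw":0},{"translation":[-42,-173,0],"angular":[0,0,0.033],"jaw":0},{"translation":[-48,-195,0],"angular":[0,0,0.037],"jaw":0},{"translation":[-49.6,-203.8,1],"angular":[0,0,0.037],"jaw":0},{"translation":[-49.6,-203.8,1],"angular":[0,0,0.037],"jaw":0},{"translation":[-49.6,-203.8,1],"angular":[0,0,0.037],"jaw":0}]'; python3 g.py 550.3 158 140 -0.371
python3 - <<'E'
from h import *
s=ctrl.get_image("side")[...,::-1].copy();t=ctrl.get_image("top")[...,::-1].copy();cv2.imwrite("pics/s2.png",s);cv2.imwrite("pics/t2.png",t)
m=masks(s)["yellow"];p=np.array([550.3,158,-.371])
uv=proj("side",W(p,[[0,0,215]]))[0];print(uv)
f=lambda im,x0,y0:cv2.resize(im[y0:y0+100,x0:x0+100],None,fx=4,fy=4,interpolation=cv2.INTER_CUBIC)
cv2.imwrite("pics/b2.png",np.hstack([f(s,235,200),f(t,215,120)]))
E
```

```text
t: 6.7
ee_pos: [550.0, 155.5, 183.8]
orientation: [3.088, -0.578, -0.0]
ft_force: [0.2, 0.7, -1.8]
width: 15.7
grasp_force: 30.0
t 6.7 pos [550.0251 155.4785 183.8379] yaw -0.3698474978090842 F [ 0.1948  0.7008 -1.7712] M [ 0.0292 -0.0004  0.036 ] w 15.691555350919085 q [ 0.2548  0.394   1.78   -0.0002  0.9679  2.1955]
shift [-0.6509 -2.4632 43.8372] turn [0.0003 0.0001 0.0012]
[283.769 218.986]
```

View pics/b2.png

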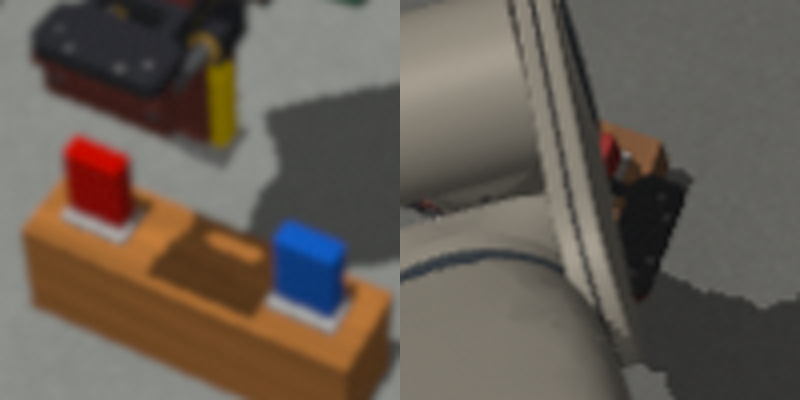

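```bash
python3 - <<'E'
from h import *
p=[550.0,155.5,-.37]; z=183.8-14.7
print(proj("side",W(p,[[-18,8,z+5],[-18,8,z+56],[-18,-8,z+5],[-10,8,z+5],[0,0,z-18]])))
m=masks(cv2.imread("pics/s2.png"))["yellow"];ys,xs=np.nonzero(m[205:245,280:305]);
for y in range(205,240,3):
  q=np.nonzero(m[y,275:310])[0]+275;print(y,q.min() if len(q) else 0,q.max() if len(q) else 0)
E
```

```text
[[290.676 237.724]
 [289.976 220.369]
 [294.572 232.388]
 [287.19  236.31 ]
 [285.235 239.328]]
205 0 0
208 0 0
211 0 0
214 0 0
217 287 293
220 287 293
223 287 293
226 288 293
229 288 293
232 288 293
235 288 292
238 0 0
```

```bash
python3 -m creep '[{"translation":[-0.8,-2.6,8],"angular":[0,0,0.001],"jaw":0},{"translation":[-1.3,-2.6,25],"angular":[0,0,0.001],"jaw":0},{"translation":[-1.3,-2.6,42],"angular":[0,0,0.001],"jaw":0},{"translation":[-1.3,-2.6,57],"angular":[0,0,0.001],"jaw":0},{"translation":[-1.3,-2.6,68],"angular":[0,0,0.001],"jaw":0},{"translation":[-1.3,-2.6,74],"angular":[0,0,0.001],"jaw":0},{"translation":[-1.3,-2.6,75],"angular":[0,0,0.001],"jaw":0},{"translation":[-1.3,-2.6,75],"angular":[0,0,0.001],"jaw":0}]'; python3 g.py 549.6 158.2 84.7 -0.371
```

```text
t: 7.8
ee_pos: [550.3, 159.2, 109.0]
orientation: [-3.088, 0.578, -0.001]
ft_force: [0.1, -0.0, -1.4]
width: 16.1
grasp_force: 30.0
t 7.8 pos [550.2776 159.1729 109.023 ] yaw -0.37023394714057867 F [ 0.1363 -0.0339 -1.3825] M [ 0.0744 -0.008   0.0305] w 16.09493079639179 q [0.2608 0.5017 1.8198 0.     0.8194 2.2018]
shift [-0.2931  1.1627 24.3223] turn [-0.0004 -0.0006  0.0008]
```

```bash
python3 -m creep '[{"translation":[-0.2,0.7,2],"angular":[0,0,0.001],"jaw":0},{"translation":[-0.2,0.7,4],"angular":[0,0,0.001],"jaw":0},{"translation":[-0.2,0.7,6],"angular":[0,0,0.001],"jaw":0},{"translation":[-0.2,0.7,8],"angular":[0,0,0.001],"jaw":0},{"translation":[-0.2,0.7,10],"angular":[0,0,0.001],"jaw":0},{"translation":[-0.2,0.7,12],"angular":[0,0,0.001],"jaw":0},{"translation":[-0.2,0.7,14],"angular":[0,0,0.001],"jaw":0},{"translation":[-0.2,0.7,14],"angular":[0,0,0.001],"jaw":0}]'; python3 g.py 549.6 158.2 84.7 -0.371
```

```text
t: 8.8
ee_pos: [549.4, 158.5, 94.5]
orientation: [3.088, -0.58, -0.0]
ft_force: [-0.0, -0.5, -1.2]
width: 15.7
grasp_force: 30.0
t 8.8 pos [549.3921 158.4776  94.4837] yaw -0.3712400399044135 F [-0.0182 -0.5309 -1.16  ] M [0.0141 0.011  0.003 ] w 15.702334385596261 q [0.26   0.5233 1.8271 0.     0.7915 2.202 ]
shift [0.2971 0.1816 9.7836] turn [ 0.0002  0.0003 -0.0002]
```

Inserted 8 mm without force. Continue until the shoulder seats.

```bash
python3 -m creep '[{"translation":[0,0,2],"angular":[0,0,0],"jaw":0},{"translation":[0,0,4],"angular":[0,0,0],"jaw":0},{"translation":[0,0,6],"angular":[0,0,0],"jaw":0},{"translation":[0,0,7.5],"angular":[0,0,0],"jaw":0},{"translation":[0,0,8.5],"angular":[0,0,0],"jaw":0},{"translation":[0,0,9.5],"angular":[0,0,0],"jaw":0},{"translation":[0,0,10.3],"angular":[0,0,0],"jaw":0},{"translation":[0,0,10.3],"angular":[0,0,0],"jaw":0}]'; python3 g.py 549.6 158.2 84.7 -0.371
```

```text
t: 9.8
ee_pos: [549.5, 158.5, 84.7]
orientation: [-3.088, 0.58, -0.0]
ft_force: [-1.3, -0.9, 3.4]
width: 16.1
grasp_force: 30.0
t 9.8 pos [549.5486 158.5198  84.7107] yaw -0.37117620100312493 F [-1.3217 -0.9267  3.3993] M [-0.0271  0.2708  0.0273] w 16.109788368487976 q [0.26   0.5388 1.8304 0.     0.7723 2.202 ]
shift [0.1639 0.2793 0.0107] turn [-0.0001 -0.0001 -0.0002]
```

```bash
python3 -m creep '[{"translation":[0,0,0.4],"angular":[0,0,0],"jaw":0},{"translation":[0,0,0.6],"angular":[0,0,0],"jaw":0},{"translation":[0,0,0.6],"angular":[0,0,0],"jaw":0.1},{"translation":[0,0,0.6],"angular":[0,0,0],"jaw":0.5},{"translation":[0,0,0.6],"angular":[0,0,0],"jaw":1},{"translation":[0,0,0.6],"angular":[0,0,0],"jaw":1},{"translation":[0,0,0],"angular":[0,0,0],"jaw":1},{"translation":[0,0,0],"angular":[0,0,0],"jaw":1}]'; python3 g.py 610.6 134.8 165 -0.371
```

```text
t: 10.8
ee_pos: [549.5, 158.5, 84.3]
orientation: [3.088, -0.58, 0.0]
ft_force: [0.0, -0.3, -1.0]
width: 62.5
grasp_force: 0.0
t 10.8 pos [549.5264 158.5209  84.3454] yaw -0.37113220782946543 F [ 0.0324 -0.3384 -0.999 ] M [0.066  0.0267 0.0161] w 62.4934689961858 q [ 0.26    0.5393  1.8305 -0.      0.7717  2.202 ]
shift [ 65.5186  -0.0429 -80.6544] turn [ 0.     -0.     -0.0001]
```

```bash
python3 -m creep '[{"translation":[0,0,-4],"angular":[0,0,0],"jaw":1},{"translation":[0,0,-15],"angular":[0,0,0],"jaw":1},{"translation":[0,0,-32],"angular":[0,0,0],"jaw":1},{"translation":[0,0,-50],"angular":[0,0,0],"jaw":1},{"translation":[0,0,-68],"angular":[0,0,0],"jaw":1},{"translation":[0,0,-80],"angular":[0,0,0],"jaw":1},{"translation":[0,0,-84],"angular":[0,0,0],"jaw":1},{"translation":[0,0,-84],"angular":[0,0,0],"jaw":1}]'; python3 g.py 610.6 134.8 165 -0.371
python3 - <<'E'
from h import *
s=ctrl.get_image("side")[...,::-1].copy();cv2.imwrite("pics/s3.png",s)
cv2.imwrite("pics/b3.png",cv2.resize(s[200:310,230:350],None,fx=5,fy=5,interpolation=cv2.INTER_CUBIC))
E
```

```text
t: 11.8
ee_pos: [549.4, 158.5, 168.4]
orientation: [-3.088, 0.58, -0.0]
ft_force: [-0.5, -0.4, -0.3]
width: 87.9
grasp_force: 0.0
t 11.8 pos [549.44   158.4806 168.4481] yaw -0.3711833592932962 F [-0.5311 -0.4014 -0.2916] M [ 0.0836 -0.0032  0.0503] w 87.8881894362048 q [ 0.26    0.4148  1.79   -0.      0.9368  2.202 ]
shift [65.5842 -0.1159  3.451 ] turn [-0.     -0.     -0.0002]
```

View pics/b3.png

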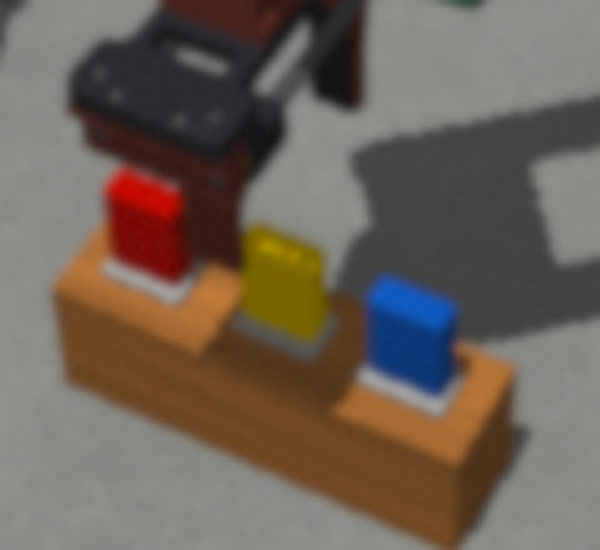

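```bash
python3 -m creep '[{"translation":[12,0,0],"angular":[0,0,0],"jaw":1},{"translation":[32,0,0],"angular":[0,0,0],"jaw":1},{"translation":[52,0,0],"angular":[0,0,0],"jaw":1},{"translation":[63,0,0],"angular":[0,0,0],"jaw":1},{"translation":[66,0,5],"angular":[0,0,0],"jaw":1},{"translation":[66,0,20],"angular":[0,0,0],"jaw":1},{"translation":[66,0,36],"angular":[0,0,0],"jaw":1},{"translation":[66,0,52],"angular":[0,0,0],"jaw":1}]'; python3 g.py 611 134.4 84.5 -0.371
```

```text
t: 12.85
ee_pos: [610.2, 134.7, 114.8]
orientation: [3.087, -0.579, -0.002]
ft_force: [-0.8, -0.1, -0.2]
width: 87.7
grasp_force: 0.0
t 12.85 pos [610.1771 134.7269 114.786 ] yaw -0.3707623010147546 F [-0.8472 -0.0788 -0.1816] M [ 0.053  -0.0356  0.0094] w 87.65808366026296 q [0.1982 0.5571 1.6961 0.0001 0.8897 2.1398]
shift [ 0.919  -0.0134 30.285 ] turn [0.0007 0.0011 0.0002]
```

```bash
python3 -m creep '[{"translation":[0.3,0,14],"angular":[0,0,0],"jaw":1},{"translation":[0.3,0,25],"angular":[0,0,0],"jaw":1},{"translation":[0.3,0,31],"angular":[0,0,0],"jaw":0.8},{"translation":[0.3,0,31],"angular":[0,0,0],"jaw":0.4},{"translation":[0.3,0,31],"angular":[0,0,0],"jaw":0},{"translation":[0.3,0,31],"angular":[0,0,0],"jaw":0},{"translation":[0.3,0,31],"angular":[0,0,0],"jaw":0},{"translation":[0.3,0,31],"angular":[0,0,0],"jaw":0}]'; python3 g.py 611 134.4 84.5 -0.371
```

```text
t: 13.85
ee_pos: [611.4, 134.5, 85.6]
orientation: [-3.088, 0.58, -0.0]
ft_force: [-0.8, 0.5, -0.1]
width: 31.0
grasp_force: 0.0
t 13.85 pos [611.3931 134.4574  85.591 ] yaw -0.37121055298059774 F [-0.8267  0.4927 -0.0697] M [0.0256 0.0025 0.0443] w 30.95946536925768 q [0.1975 0.599  1.7053 0.     0.8369 2.1395]
shift [-0.3458  0.1963  1.0909] turn [-0.0002 -0.0003 -0.0002]
```

```bash
python3 -m creep '[{"translation":[0,0,0],"angular":[0,0,0],"jaw":0},{"translation":[0,0,0],"angular":[0,0,0],"jaw":0},{"translation":[0,0,0],"angular":[0,0,0],"jaw":0},{"translation":[0,0,0],"angular":[0,0,0],"jaw":0},{"translation":[0,0,0],"angular":[0,0,0],"jaw":0},{"translation":[0,0,0],"angular":[0,0,0],"jaw":0},{"translation":[0,0,0],"angular":[0,0,0],"jaw":0},{"translation":[0,0,0],"angular":[0,0,0],"jaw":0}]'; python3 g.py 611 134.4 84.5 -0.371
```

```text
t: 14.85
ee_pos: [611.3, 134.5, 85.4]
orientation: [-3.088, 0.58, -0.0]
ft_force: [0.6, 0.7, -0.3]
width: 15.3
grasp_force: 30.0
t 14.85 pos [611.343  134.5137  85.4178] yaw -0.3711852267559982 F [ 0.5646  0.7088 -0.3049] M [ 0.2339 -0.0741 -0.0108] w 15.346312021201747 q [0.1975 0.5993 1.7053 0.0001 0.8368 2.1395]
shift [-0.2785  0.2305  0.9178] turn [-0.0001 -0.0001 -0.0002]
```

```bash
python3 -m creep '[{"translation":[0,0,-4],"angular":[0,0,0],"jaw":0},{"translation":[0,0,-14],"angular":[0,0,0],"jaw":0},{"translation":[0,0,-28],"angular":[0,0,0],"jaw":0},{"translation":[0,0,-45],"angular":[0,0,0],"jaw":0},{"translation":[0,0,-62],"angular":[0,0,0],"jaw":0},{"translation":[0,0,-80],"angular":[0,0,0],"jaw":0},{"translation":[0,0,-96],"angular":[0,0,0],"jaw":0},{"translation":[0,0,-102],"angular":[0,0,0],"jaw":0}]'; python3 g.py 530 -197.5 187 -0.303
```

```text
t: 15.85
ee_pos: [611.9, 134.6, 188.9]
orientation: [-3.087, 0.58, -0.003]
ft_force: [0.4, 0.1, -1.8]
width: 16.0
grasp_force: 30.0
t 15.85 pos [611.8838 134.6155 188.9431] yaw -0.37114297025812265 F [ 0.4348  0.1085 -1.8479] M [ 0.0984  0.023  -0.0145] w 16.034061492576626 q [0.1976 0.4627 1.6532 0.     1.0238 2.1395]
shift [ 44.1401 339.2025   1.6605] turn [-0.001  -0.0016 -0.0681]
```

```bash
python3 -m creep '[{"translation":[3,20,0],"angular":[0,0,-0.004],"jaw":0},{"translation":[8,65,0],"angular":[0,0,-0.013],"jaw":0},{"translation":[15,118,0],"angular":[0,0,-0.024],"jaw":0},{"translation":[22,172,0],"angular":[0,0,-0.035],"jaw":0},{"translation":[29,226,0],"angular":[0,0,-0.046],"jaw":0},{"translation":[36,275,0],"angular":[0,0,-0.055],"jaw":0},{"translation":[41,315,0],"angular":[0,0,-0.063],"jaw":0},{"translation":[44,339,1],"angular":[0,0,-0.068],"jaw":0}]'
python3 -m creep '[{"translation":[0,0,0],"angular":[0,0,0],"jaw":0},{"translation":[0,0,0],"angular":[0,0,0],"jaw":0},{"translation":[0,0,0],"angular":[0,0,0],"jaw":0},{"translation":[0,0,0],"angular":[0,0,0],"jaw":0},{"translation":[0,0,0],"angular":[0,0,0],"jaw":0},{"translation":[0,0,0],"angular":[0,0,0],"jaw":0},{"translation":[0,0,0],"angular":[0,0,0],"jaw":0},{"translation":[0,0,0],"angular":[0,0,0],"jaw":0}]'; python3 g.py 530 -197.5 187 -0.303
python3 - <<'E'
from h import *
s=ctrl.get_image("side")[...,::-1].copy();cv2.imwrite("pics/s4.png",s)
cv2.imwrite("pics/b4.png",cv2.resize(s[80:200,265:365],None,fx=5,fy=5,interpolation=cv2.INTER_CUBIC))
E
```

```text
t: 16.85
ee_pos: [527.2, -200.0, 185.5]
orientation: [-3.105, 0.477, 0.003]
ft_force: [0.2, 0.3, -1.2]
width: 16.2
grasp_force: 30.0
t: 17.85
ee_pos: [529.3, -197.4, 186.4]
orientation: [-3.106, 0.474, 0.0]
ft_force: [0.7, -0.5, -1.7]
width: 15.7
grasp_force: 30.0
t 17.85 pos [ 529.3234 -197.4061  186.3735] yaw -0.3032343164890705 F [ 0.692  -0.4873 -1.7244] M [0.0771 0.0682 0.0087] w 15.698724015956806 q [-0.378   0.3814  1.793   0.      0.9673  1.496 ]
shift [ 0.6737 -0.1124 -0.6265] turn [-0.      0.     -0.0002]
```

View pics/b4.png

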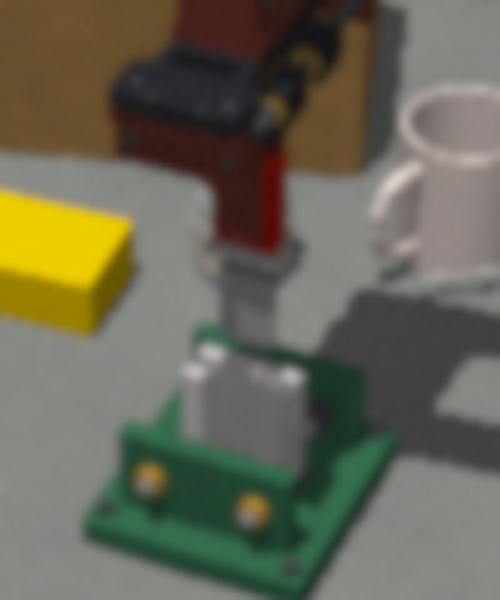

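```bash
python3 - <<'E'
from h import *
c=lambda q:(proj("side",q)-[265,80]+.5)*5-.5
g=[530.1,-197.4,-.303];print("gate plate outer top",c(W(g,[[30,14,90],[-30,14,90],[30,14,70],[-30,14,70],[30,-14,90],[-30,-14,90]])))
print("base",c(W(g,[[65,70,20],[-65,70,0],[-65,-70,20]])))
t=[529.3,-197.4,-.303];z=186.4-15.4
print("blade",c(W(t,[[15,2,z-50],[-15,2,z-50],[15,2,z-20],[-15,2,z-20]])),"flange",c(W(t,[[20,12,z],[-20,12,z],[-20,-12,z]])),"handle",c(W(t,[[-18,-8,z+25]])))
s=cv2.cvtColor(cv2.imread("pics/s4.png"),cv2.COLOR_BGR2GRAY)
for r in(140,143,146,163,166,169):print(r,s[r,298:332])
E
```

```text
gate plate outer top [[181.758 373.615]
 [286.012 403.589]
 [182.196 402.603]
 [285.292 432.608]
 [203.506 343.241]
 [306.568 372.404]]
base [[ 80.937 517.892]
 [302.411 613.528]
 [399.16  427.324]]
blade [[218.281 321.741]
 [271.077 336.518]
 [218.223 275.444]
 [271.939 290.176]] flange [[201.08  252.081]
 [273.857 271.881]
 [292.445 245.561]] handle [[286.695 208.133]]
140 [139 140 139 140 140 140 139 139 140 135 119 100  86  86  89  89  86  83
  82  81  83  94 115 130 137 139 139 138 137 136 136 136 136 137]
143 [138 138 138 138 139 139 136 134 133 131 117  99  85  86  93 100 102 100
 101  99 100 107 121 132 136 137 136 137 138 139 138 136 132 123]
146 [137 138 137 138 133 120 102  91  91  92  89  85  83  85  90  96  99 101
 103 104 104 110 124 134 139 138 138 137 139 138 135 122  98  78]
163 [ 92  90  99 112 123 128 124 114 105 101 102 101 101 101 100  99 100 100
 101 102 101 101 100  97  96  97  94  82  67  53  43  38  37  38]
166 [ 87  88  96 108 119 124 122 114 104 101 101 101 101 101 101 100 100 100
 101 101 102 102  99  97  94  92  90  84  77  66  52  43  41  43]
169 [ 78  80  83  87  88  91  94  95  94  94  95  96  96  96  98  98  99 100
 102 101 102 102 100  96  93  90  85  73  61  48  44  43  42  43]
```

```bash
python3 -m creep '[{"translation":[1.2,0,3],"angular":[0,0,0],"jaw":0},{"translation":[1.2,0,8],"angular":[0,0,0],"jaw":0},{"translation":[1.2,0,14],"angular":[0,0,0],"jaw":0},{"translation":[1.2,0,20],"angular":[0,0,0],"jaw":0},{"translation":[1.2,0,25],"angular":[0,0,0],"jaw":0},{"translation":[1.2,0,30],"angular":[0,0,0],"jaw":0},{"translation":[1.2,0,34],"angular":[0,0,0],"jaw":0},{"translation":[1.2,0,36],"angular":[0,0,0],"jaw":0}]'; python3 g.py 530.8 -197.6 117.4 -0.303
```

```text
t: 18.9
ee_pos: [530.4, -197.7, 150.1]
orientation: [-3.106, 0.474, 0.0]
ft_force: [-0.8, 0.4, -2.3]
width: 15.9
grasp_force: 30.0
t 18.9 pos [ 530.4262 -197.7275  150.1311] yaw -0.30316673769628416 F [-0.795   0.3887 -2.3135] M [0.0418 0.0176 0.0264] w 15.902523380185409 q [-0.3778  0.4328  1.8138  0.      0.8951  1.4961]
shift [ 0.3247 -0.2325 32.731 ] turn [-0.      0.0002 -0.0002]
```

In the gap (15 mm deep), no side contact. Continue slowly to just short of depth.

```bash
python3 -m creep '[{"translation":[0,0,2],"angular":[0,0,0],"jaw":0},{"translation":[0,0,4],"angular":[0,0,0],"jaw":0},{"translation":[0,0,6],"angular":[0,0,0],"jaw":0},{"translation":[0,0,8],"angular":[0,0,0],"jaw":0},{"translation":[0,0,10],"angular":[0,0,0],"jaw":0},{"translation":[0,0,12],"angular":[0,0,0],"jaw":0},{"translation":[0,0,14],"angular":[0,0,0],"jaw":0},{"translation":[0,0,16],"angular":[0,0,0],"jaw":0}]'; python3 g.py 530.8 -197.6 117.4 -0.303
python3 -m creep '[{"translation":[0,0,2],"angular":[0,0,0],"jaw":0},{"translation":[0,0,4],"angular":[0,0,0],"jaw":0},{"translation":[0,0,6],"angular":[0,0,0],"jaw":0},{"translation":[0,0,8],"angular":[0,0,0],"jaw":0},{"translation":[0,0,10],"angular":[0,0,0],"jaw":0},{"translation":[0,0,11],"angular":[0,0,0],"jaw":0},{"translation":[0,0,12],"angular":[0,0,0],"jaw":0},{"translation":[0,0,12],"angular":[0,0,0],"jaw":0}]'; python3 g.py 530.8 -197.6 117.4 -0.303
python3 - <<'E'
from h import *
s=ctrl.get_image("side")[...,::-1].copy();cv2.imwrite("pics/s5.png",s)
cv2.imwrite("pics/b5.png",cv2.resize(s[100:190,270:350],None,fx=6,fy=6,interpolation=cv2.INTER_CUBIC))
E
```

```text
t: 19.9
ee_pos: [530.5, -197.8, 134.3]
orientation: [-3.106, 0.475, -0.0]
ft_force: [-0.3, 1.1, 2.0]
width: 15.6
grasp_force: 30.0
t 19.9 pos [ 530.4902 -197.773   134.2762] yaw -0.30327326100973157 F [-0.3209  1.0705  2.0002] M [ 0.0123  0.0336 -0.0288] w 15.637881513886263 q [-0.3779  0.4559  1.8225  0.      0.8632  1.4962]
shift [ 0.2433 -0.2573 16.8762] turn [-0.     -0.     -0.0003]
t: 20.9
ee_pos: [530.6, -197.8, 122.3]
orientation: [3.106, -0.475, 0.0]
ft_force: [1.3, -0.6, 1.9]
width: 15.7
grasp_force: 30.0
t 20.9 pos [ 530.5683 -197.8252  122.2563] yaw -0.3032969007132721 F [ 1.2946 -0.6107  1.93  ] M [-0.0009 -0.3334 -0.1199] w 15.67269899780191 q [-0.3779  0.4739  1.8283  0.      0.8392  1.4961]
shift [ 0.1531 -0.284   4.8563] turn [-0.     -0.0002 -0.0003]
```

View pics/b5.png

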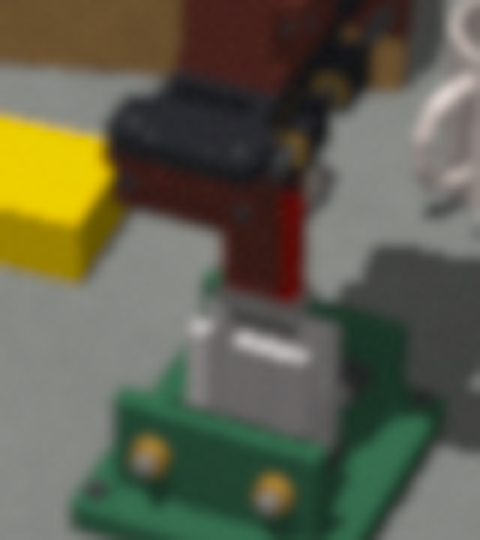

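```bash
python3 -m creep '[{"translation":[0,0,1],"angular":[0,0,0],"jaw":0},{"translation":[0,0,2],"angular":[0,0,0],"jaw":0},{"translation":[0,0,3],"angular":[0,0,0],"jaw":0},{"translation":[0,0,4],"angular":[0,0,0],"jaw":0},{"translation":[0,0,4.9],"angular":[0,0,0],"jaw":0},{"translation":[0,0,4.9],"angular":[0,0,0],"jaw":0},{"translation":[0,0,4.9],"angular":[0,0,0],"jaw":0},{"translation":[0,0,4.9],"angular":[0,0,0],"jaw":0}]'; python3 g.py 530.8 -197.6 117.4 -0.303
python3 - <<'E'
from h import *
s=ctrl.get_image("side")[...,::-1].copy();cv2.imwrite("pics/s6.png",s)
c=s[130:175,285:345];cv2.imwrite("pics/b6.png",cv2.resize(c,None,fx=10,fy=10,interpolation=cv2.INTER_CUBIC))
c=lambda q:(proj("side",q)-[285,130]+.5)*10-.5
g=[530.1,-197.4,-.303];t=[530.4,-197.8,-.303]
print("plates",c(W(g,[[30,14,90],[-30,14,90],[30,-14,90],[-30,-14,90]])))
print("flange z107/102",c(W(t,[[20,12,107],[-20,12,107],[-20,-12,107],[20,12,102],[-20,12,102],[-20,-12,102]])))
E
```

```text
t: 21.95
ee_pos: [530.3, -197.7, 117.3]
orientation: [-3.106, 0.474, 0.001]
ft_force: [1.2, 0.6, 1.1]
width: 15.6
grasp_force: 30.0
t 21.95 pos [ 530.3308 -197.7282  117.303 ] yaw -0.30315611371657736 F [1.1864 0.5657 1.1074] M [ 0.0099 -0.0202 -0.1193] w 15.59976146782859 q [-0.3779  0.4813  1.8309 -0.      0.8298  1.4961]
shift [ 0.4095 -0.2624 -0.0972] turn [ 0.      0.0004 -0.0002]
plates [[164.016 247.729]
 [372.524 307.677]
 [207.512 186.982]
 [413.636 245.307]]
flange z107/102 [[200.167 201.849]
 [340.351 241.671]
 [376.269 188.572]
 [200.289 216.746]
 [340.076 256.583]
 [375.897 203.454]]
```

View pics/b6.png

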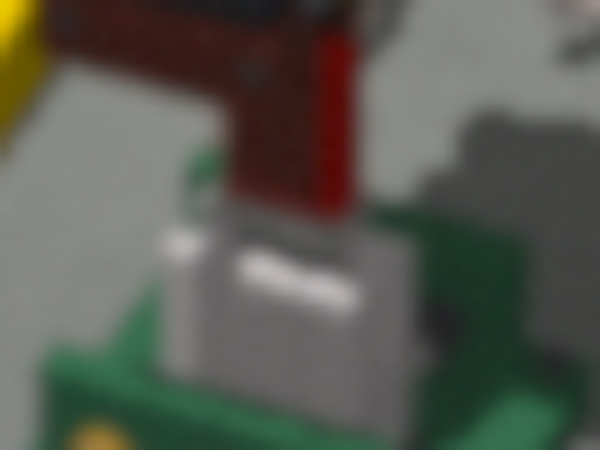

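```bash
python3 -c "
from workcell import ctrl
print(ctrl.close_job())"
```

```text
the job is handed in; nothing more can be done
None
```

I handed the job in at about 22 s, and no verdict came back. The yellow blade is fully home in the rack's middle slot. The gripper still holds the red gauge upright, about midway along the sprung plates, with its black line at the plate tops to within about 0.5 mm by tool height (the line itself is not visible in the images). Drag was about 3–4 N in the readings after each stop, below the 5–10 N given, and I did not touch the blue gauge or anything else.

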